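Mark the aluminium plate with the sprung hand punch

TASK

Take the orange-handled marking punch from its blue stand and press it upright inside the red ring on the aluminium plate with a steady force of about 14 N (never more than 20) for about a second, without sliding it or shifting the plate. Lift it straight off, then set it, not drop it, back upright and fully down in its stand and let go; leave the other things where they are.

Things in the scene. Friction and masses are not known exactly. Their poses are not given: they have to be found in the camera images.
- punch: marking punch, 0.2 kg, upright in its stand. Origin: centre of the collar's underside, z up the punch. Collar: steel disc 44 mm wide, z 0 to 8. Square orange grip 26 x 26 mm, z 8 to 58 (crown to 63), flat sides facing its x and y. Below: barrel 18 mm wide, z 0 to -25, a brass sleeve 13 mm wide, then a flat steel nose 10 mm wide, whose face may lie from z -36 to -54 mm (see punch_nose)
- punch_nose (a point): point on the punch's axis 45 mm below its origin: middle of the range of the nose's face, not the face itself. The sleeve is clamped at a depth that differs each time by up to 9 mm either way and is not reported: feel for contact. The nose yields on a spring, 5 N per mm from zero at first touch, hard stop after 6 mm
- stand: blue block, 70 x 70 x 60 mm high, fixed to the desk, with an upright round hole 23 mm wide right through its centre; the punch's barrel hangs in the hole with 2.5 mm play all round and its collar rests on the top. Origin at the centre of the underside; the seated punch's origin is 60 mm above it.
- plate: loose aluminium plate 80 x 56 x 4 mm, 90 g, lying flat on the bench block with nothing to hold it but friction. Origin at the centre of its underside, x along its length, z up.
- plate_mark (a point): the black cross in the centre of the red ring, on the plate's top face, 16 mm along +x and 7 mm along -y from the plate's centre; the ring is 20 mm wide inside
- bench_block: dark steel block 110 x 90 x 22 mm high, fixed to the desk, carrying the plate. Origin at the centre of its underside.
- tape_measure: bystander: orange tape measure 36 x 69 x 62 mm high, loose; origin at the centre of its underside
- usb_stick: bystander: red memory stick 18 x 56 x 8 mm, loose; origin at the centre of its underside
- heatsink: bystander: black finned heat sink 40 x 40 x 22 mm, loose; origin at the centre of its underside
There are look-alikes about, which are no part of the job. What is shaped like the punch but green or turquoise is not meant.

How it is judged:
By the outcome, as a careful person would: the job done as asked, in the order asked, and still so for the second after the job is handed in, with the robot touching nothing.
It also fails if it takes over 61 s, if anything falls off the work surface, if the arm or the gripper's body presses on something with over 40 N, if the wrist force passes 120 N, or if a joint passes its speed limit or range.

ROBOT

A 7-joint arm with a two-finger parallel gripper is mounted at the origin on a cart in front of the work surface, level with it; the furniture and walls round the work are solid. World frame = base frame: x ahead of the robot, y to its left, z up, the work surface at z = 0. Lengths are in m, angles in rad, forces in N, time in s.
With the tool pointing down it reaches from about 0.4 to 0.875 m from the base axis. Payload 6.5 kg.
Tool frame: the origin (TCP) lies on the centre line of the jaws, within the pads' length; the fingertips stand 19 mm ahead of it and the grasp point (between the pads) is the TCP; z points along the fingers, y is the line along which they close (so a half turn about z gives the same grasp; the last joint's range is limited). The gripper opens to 88 mm and grips with 3 to 60 N. Pads are 18 mm wide; open, the fingers measure 123 mm over their backs; the gripper's body (75 mm by 187 mm) begins 45 mm behind the grasp point.
Start: joints at [1.221, 0.536, -0.004, 1.538, 0.003, 1.067, -0.071], TCP at [0.182, -0.624, 0.258] pointing down, gripper open.
Joint ranges: [-2.7, 2.7], [-0.37, 2.16], [-1.27, 1.26], [0.24, 2.4], [-1.31, 4.45], [0.19, 1.91], [-2.76, 2.76]. Speed limits (rad/s): [2.39, 2.39, 3.14, 3.14, 3.14, 3.14, 3.14].

INTERFACE

Orientations are given as a rotation vector (axis times angle).
In Python, from cell import bot gives the robot as it stands.
- The arm moves only by the shell command python3 -m crank FILE, which reads ROWS from the file FILE. ROWS is a JSON list of rows, 1 to 12 of them, each of 7 numbers: a rotation vector rx, ry, rz in parts of the range, where 1.0 means 120 degrees, then dx, dy, dz in shares of the most that a row can go, 1 being 62.5 mm, then the finger opening in m; each row shifts and turns the commanded pose from where the row before left it, along the tool's axes as they then stand; what a row does not reach is not made up. A row lasts 1/8 s, in which the tool goes at most 0.0625 m and 0.188 rad, less where a joint would pass 70% of its speed; a pose out of reach is approached as far as the arm can. The fingers move at their own pace and stop on an object; the grip force is fixed at half the most. Time passes only in rows, so rows that do not move let the fingers close. It prints the time, the measured TCP pose, the force, the opening and the grip force at its end. No shift or turn number may pass 1 either way. Input that does not fit is refused with a message, and nothing moves.
- bot.sense(): the state, without advancing time (a new reading comes with each control period).
- bot.grab_frame(name): name is "scene" or "top" or "wrist"; returns a dict with "color" (400x640x3 uint8, red, green, blue), "fx", "fy", "cx", "cy" (pixels), "origin" and "orientation" of the camera in the world; the wrist camera has in their place "hand_eye" (4x4, takes a point from camera to tool coordinates, whose origin is the TCP and whose axes are the flange's). Camera axes: x right, y down, z forward; pixel columns grow to the right and rows downward; lengths in m; the calibration is good to about 2 mm. A picture is of the moment at which its call begins: read the wrist's pose just before it. There is no depth.
- bot.sign_off(): hands the job in; it is judged then, once.
Trained networks look in a picture, given as the dict that the camera call returned (one of the last four; its "shot" number tells which), for a name from the list of things; names that differ only in an ending like _2 or _b are one class to them, and where a whole thing is asked for, a point or a joint stands for the part that bears it (a point fixed in the world has none). Each returns a list of dicts, best first, with "confidence" (0 to 1); they miss things now and then, are a little off and sometimes report something else, mostly with a low value. They report only what shows in the picture. A call takes as long as a camera call. They do not tell look-alikes from the thing itself.
- bot.search_frame(label, picture): "position" ([x, y, z] in m, in world coordinates, good to about 4 mm: the middle of the surface that is visible of it).
The state is a dict: "time": time; "joint_pos": joint angles; "joint_vel": joint speeds; "joint_efforts": joint torques, N m; "position": TCP position; "tcp_rot": TCP orientation; "force": force on the tool from outside, world axes, zero at the start; "ft_torque": the same for the moment, N m; "gripper_width": finger opening in m; "grasp_force": force on a finger pad.
Only numpy, scipy, OpenCV 4.12 (cv2) and the standard library are available. Lean on these libraries where they do the work, as an engineer would, in place of code of your own. Each camera call takes 0.05 s, during which the arm holds its last target. There are 200 camera calls.

## Working session

There is one attempt and no reset: what is moved stays moved. The work goes in short steps, Python scripts to look and compute and a shell command to move; the robot and the scene stay as the last step left them, time stands still between calls to the robot, and variables do not carry over. Pictures are saved under pics/ and viewed, at most 10 in all, crops included, and the job is handed in when it is done.

```bash
mkdir -p pics; ls; cat > h.py <<'E'
import numpy as np, cv2
from cell import bot
from scipy.spatial.transform import Rotation as R
def cam(p, s=None):
    if 'hand_eye' in p:
        T=np.eye(4);T[:3,:3]=R.from_rotvec(s['tcp_rot']).as_matrix();T[:3,3]=s['position'];T=T@np.array(p['hand_eye']);return T[:3,3],T[:3,:3]
    o=np.array(p['orientation']);M=o if o.shape==(3,3) else R.from_rotvec(o).as_matrix() if o.size==3 else R.from_quat(o).as_matrix()
    return np.array(p['origin']),M
def ray(p,u,v,z,s=None):
    o,M=cam(p,s);d=M@np.array([(u-p['cx'])/p['fx'],(v-p['cy'])/p['fy'],1]);return o+d*(z-o[2])/d[2]
def proj(p,X,s=None):
    o,M=cam(p,s);c=M.T@(np.array(X)-o);return np.array([c[0]/c[2]*p['fx']+p['cx'],c[1]/c[2]*p['fy']+p['cy']])
def save(p,n): cv2.imwrite('pics/'+n,p['color'][:,:,::-1])
E
python3 - <<'E'
from h import *
s=bot.sense();print(s)
for n in ['scene','top']:
    p=bot.grab_frame(n);save(p,n+'0.png');print(n,p['fx'],p['cx'],p['cy'],p['origin'],p['orientation'])
    for l in ['punch','stand','plate','plate_mark','bench_block','tape_measure','usb_stick','heatsink']:
        for d in bot.search_frame(l,p)[:3]: print(l,np.round(d['position'],3),round(d['confidence'],2),proj(p,d['position']).round())
E
```

```text
pics
{'time': 0.0, 'joint_pos': array([ 1.22083256,  0.53716939, -0.00441244,  1.53884139,  0.00257911,
        1.06730773, -0.07119076]), 'joint_vel': array([-2.33841502e-03, -7.28617363e-05, -8.71640545e-05, -6.90029344e-04,
        3.40600085e-04, -2.36845608e-03,  7.04812512e-04]), 'joint_efforts': array([-7.46188125e-04, -5.70993555e+01,  9.90344994e-01, -2.51608533e+01,
       -5.62858314e-02,  1.80564477e-02,  1.34085676e-04]), 'position': array([ 0.18179711, -0.62346185,  0.25684958]), 'tcp_rot': array([-3.10834941e+00, -4.44078722e-01,  5.69671131e-04]), 'force': array([0.34987862, 0.66182103, 0.02511552]), 'ft_torque': array([ 0.04168492, -0.00117013, -0.00324169]), 'grasp_force': 0.0, 'gripper_width': 0.08787211384948608}
scene 381.5623968951943 312.7631079300709 199.6380946923835 [-0.05009497 -0.52565763  0.3977014 ] [-1.79483568  0.98406962 -0.66114097]
punch [ 0.458 -0.228  0.059] 0.84 [319. 241.]
punch [ 0.506 -0.29   0.059] 0.72 [363. 240.]
punch [ 0.555 -0.191  0.094] 0.6 [329. 200.]
stand [ 0.551 -0.211  0.044] 0.93 [336. 226.]
plate [0.485 0.043 0.03 ] 0.63 [220. 2
[... 294 characters left out ...]
289.]
heatsink [0.464 0.022 0.016] 0.64 [220. 225.]
heatsink [0.695 0.1   0.014] 0.53 [261. 186.]
top 413.31416851700226 316.1521744152023 195.88346966585405 [ 0.49155308 -0.13124595  1.19378966] [-2.20077187  2.13866348 -0.07376419]
punch [ 0.563 -0.182  0.113] 0.7 [343. 204.]
punch [ 0.47  -0.215  0.081] 0.7 [354. 240.]
punch [ 0.513 -0.279  0.087] 0.64 [378. 225.]
stand [ 0.57  -0.186  0.066] 0.61 [343. 203.]
stand [ 0.712 -0.114  0.054] 0.44 [319. 152.]
plate [0.496 0.043 0.023] 0.73 [261. 228.]
plate_mark [0.494 0.043 0.024] 0.55 [261. 229.]
bench_block [0.493 0.063 0.021] 0.73 [254. 229.]
tape_measure [ 0.712 -0.116  0.056] 0.64 [319. 152.]
heatsink [0.708 0.101 0.013] 0.59 [245. 154.]
```

```bash
python3 - <<'E'
import cv2,numpy as np
s=cv2.imread('pics/scene0.png');t=cv2.imread('pics/top0.png')
a=cv2.resize(s[150:340,190:430],(800,600)[:1]+(633,))
a=cv2.resize(s[160:310,190:430],(800,500));cv2.imwrite('pics/s1.png',a)
a=cv2.resize(t[130:260,220:420],None,fx=4,fy=4,interpolation=cv2.INTER_CUBIC);cv2.imwrite('pics/t1.png',a)
E
```

```text
(no output)
```

View pics/s1.png

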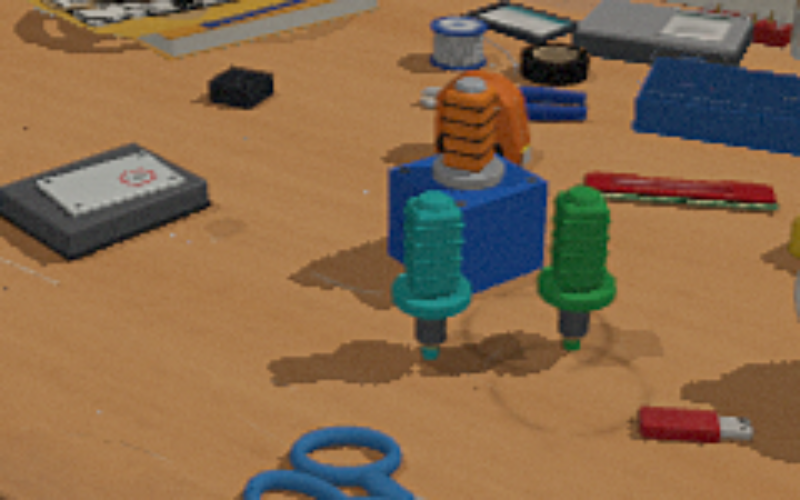

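View pics/t1.png

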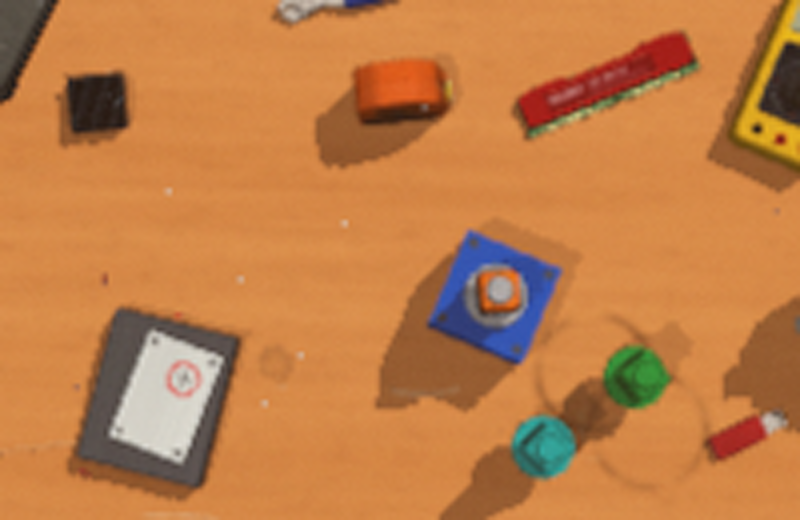

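The candidates in the top crop are orange at (498,290) in the blue stand, turquoise at (543,445) and green at (637,375). The orange one in the blue block is meant, and both crops confirm it. The ring is at top crop (183,378), on the plate. The tape measure is at (402,90), the heat sink at (97,102) and the USB stick at (745,435).

```bash
python3 - <<'E'
from h import *
p=bot.grab_frame('top');f=lambda u,v,z: ray(p,220+u/4-.5+.125,130+v/4-.5+.125,z)
print('crown',f(500,288,.123),'standtop',np.mean([f(*c,.06) for c in [(470,232),(560,268),(520,362),(430,325)]],0),'mark',f(183,378,.026))
yaw=lambda a,b:np.degrees(np.arctan2(*(b-a)[[1,0]]))
print('stand yaw',yaw(f(430,325,.06),f(470,232,.06)),'grip yaw',yaw(f(482,312,.118),f(480,272,.118)),yaw(f(525,308,.118),f(522,268,.118)))
print('plate yaw',yaw(f(110,430,.026),f(155,330,.026)))
s=bot.sense();w=bot.grab_frame('wrist');print(np.round(w['hand_eye'],3),w['fx'])
M=R.from_rotvec(s['tcp_rot']).as_matrix();print(M.round(3));print('to above', M.T@(f(500,288,.123)+[0,0,.135]-s['position']))
E
```

```text
crown [ 0.5694907  -0.18608806  0.123     ] standtop [ 0.56804738 -0.18601398  0.06      ] mark [0.50654867 0.03103091 0.026     ]
stand yaw -21.69336192116168 grip yaw 4.25324644102073 5.549465373922249
plate yaw -22.030391398051204
[[-0.001 -0.953 -0.302  0.078]
 [ 1.    -0.001 -0.    -0.001]
 [-0.    -0.302  0.953 -0.125]
 [ 0.     0.     0.     1.   ]] 312.3399109757876
[[ 0.96  0.28 -0.  ]
 [ 0.28 -0.96 -0.  ]
 [-0.    0.   -1.  ]]
to above [ 4.94613058e-01 -3.11852967e-01 -2.92489599e-04]
```

The rows are not in the units I measure in: shifts go in shares of 62.5 mm and turns go in shares of 120 degrees. I convert before sending: 0.042 m is 0.672, 0.041 m is 0.656, 0.18 rad is 0.0859.

```bash
echo '[[0, 0, 0, 0.672, -0.416, 0, 0.088], [0, 0, 0, 0.672, -0.416, 0, 0.088], [0, 0, 0, 0.656, -0.416, 0, 0.088], [0, 0, 0, 0.656, -0.416, 0, 0.088], [0, 0, 0, 0.656, -0.416, 0, 0.088], [0, 0, 0, 0.656, -0.416, 0, 0.088], [0, 0, 0, 0.656, -0.416, 0, 0.088], [0, 0, 0, 0.656, -0.416, 0, 0.088], [0, 0, 0, 0.656, -0.416, 0, 0.088], [0, 0, 0, 0.656, -0.416, 0, 0.088], [0, 0, 0, 0.656, -0.416, 0, 0.088], [0, 0, 0.0859, 0.656, -0.416, 0, 0.088]]' > rows.txt && python3 -m crank rows.txt
echo '[[0, 0, 0, 0, 0, 0, 0.088]]' > rows.txt && python3 -m crank rows.txt
python3 - <<'E'
from h import *
s=bot.sense();w=bot.grab_frame('wrist');save(w,'w1.png')
print(s['time'],s['position'],R.from_rotvec(s['tcp_rot']).as_matrix().round(3)[:,0],s['force'])
for l in ['punch','stand']:
  for d in bot.search_frame(l,w): print(l,d['position'],d['confidence'],proj(w,d['position'],s))
E
```

```text
time: 2.5
position: [0.5698, -0.1851, 0.2578]
tcp_rot: [3.138, 0.156, 0.0]
force: [-0.1, -0.6, -0.0]
gripper_width: 0.088
grasp_force: 0.0
time: 2.62
position: [0.5714, -0.1812, 0.2577]
tcp_rot: [-3.135, -0.172, -0.003]
force: [-0.8, -0.1, -0.2]
gripper_width: 0.088
grasp_force: 0.0
2.625 [ 0.57143724 -0.18122137  0.25772916] [0.994 0.109 0.002] [-0.80127545 -0.13038831 -0.22262239]
punch [0.578, -0.1813, 0.1103] 0.75 [319.27287773 180.59121887]
punch [0.4707, -0.2191, 0.076] 0.65 [342.16545907 269.39406886]
punch [0.5244, -0.2743, 0.0559] 0.58 [395.68514602 223.00544663]
stand [0.5834, -0.1835, 0.059] 0.92 [321.64889473 163.63946515]
```

View pics/w1.png

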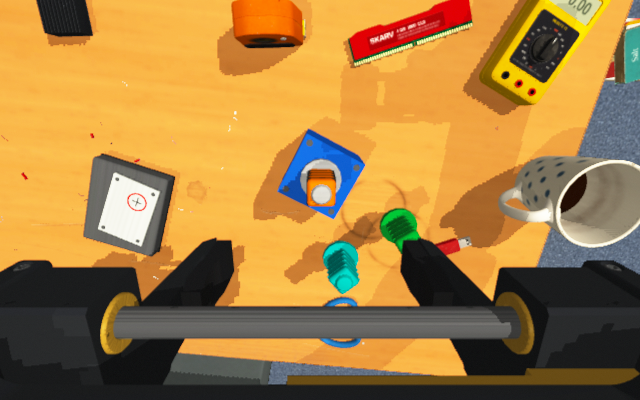

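```bash
python3 - <<'E'
import cv2
s=cv2.imread('pics/w1.png')
a=cv2.resize(s[120:225,270:375],(525,525),interpolation=cv2.INTER_NEAREST);b=cv2.resize(s[175:230,108:163],(275,275),interpolation=cv2.INTER_NEAREST)
import numpy as np
c=np.zeros((525,800,3),np.uint8);c[:,:525]=a;c[:275,525:]=b;cv2.imwrite('pics/w1c.png',c)
E
```

```text
(no output)
```

View pics/w1c.png

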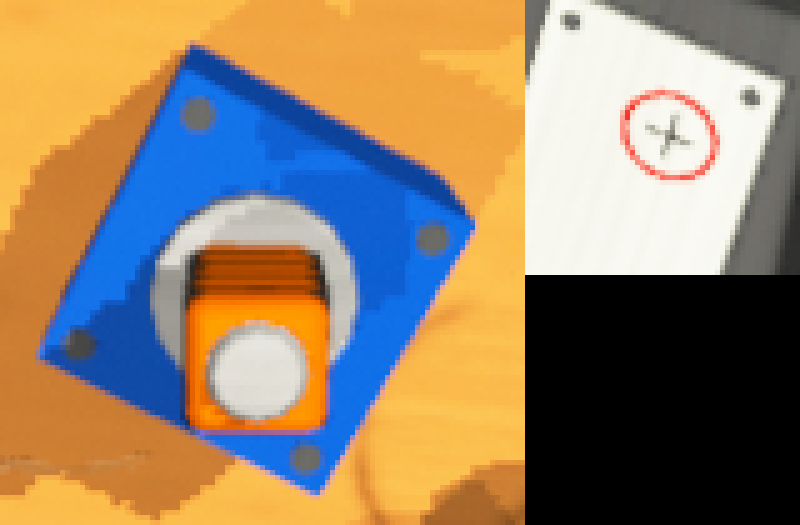

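The crop shows the crown at (321,194), the stand screws centred on (320.3,177.5), and the cross at (137,201.4). The grip sides are already parallel to the image axes.

```bash
cat > w.py <<'E'
from h import *
s=bot.sense();w=bot.grab_frame('wrist')
M=R.from_rotvec(s['tcp_rot']).as_matrix()
print('pos',s['position'],'tilt',M.round(4).tolist())
c=ray(w,321,193.8,.123,s);st=ray(w,320.3,177.5,.06,s);m=ray(w,137,201.4,.026,s)
print('crown',c,'stand',st,'mark',m,'dtool',M.T@(np.r_[c[:2],.095]-s['position']))
E
python3 w.py
```

```text
pos [ 0.56820357 -0.18725025  0.25756502] tilt [[0.9946, 0.1037, -0.0008], [0.1037, -0.9946, -0.0008], [-0.0009, 0.0007, -1.0]]
crown [ 0.56611548 -0.19009264  0.123     ] stand [ 0.56490033 -0.1903324   0.06      ] mark [0.50429378 0.02471207 0.026     ] dtool [-0.00223213  0.00249483  0.16256881]
```

```bash
cat > w2.py <<'E'
from h import *
old=cv2.imread('pics/w1.png')
s=bot.sense();w=bot.grab_frame('wrist');save(w,'w2.png');new=w['color'][:,:,::-1].copy()
M=R.from_rotvec(s['tcp_rot']).as_matrix();print('pos',s['position'],s['time'],np.abs(s['joint_vel']).max())
def tr(u,v,r,z,n):
    x,y=int(u)-r,int(v)-r;t=old[y:y+2*r,x:x+2*r];k=cv2.matchTemplate(cv2.resize(new,None,fx=3,fy=3,interpolation=1),cv2.resize(t,None,fx=3,fy=3,interpolation=1),cv2.TM_CCOEFF_NORMED)
    _,q,_,l=cv2.minMaxLoc(k);u2,v2=u+l[0]/3-x,v+l[1]/3-y;X=ray(w,u2,v2,z,s);print(n,q,u2,v2,X);return X
c=tr(321,193.8,16,.123,'crown');tr(320.3,177.5,34,.06,'stand');m=tr(137,201.4,14,.026,'mark')
print(M.T@(np.r_[c[:2],.095]-s['position']),M[:,0])
E
python3 w2.py
```

```text
pos [ 0.56799102 -0.1877337   0.25765732] 2.825 0.010219100302562683
crown 0.9887757897377014 313.66666666666674 189.13333333333333 [ 0.56944759 -0.18381729  0.123     ]
stand 0.9821101427078247 313.6333333333333 173.16666666666663 [ 0.56866511 -0.18330364  0.06      ]
mark 0.9447166323661804 131.0 199.06666666666666 [0.5066114  0.03129503 0.026     ]
[ 0.00196951 -0.00387214  0.16265298] [ 9.94736138e-01  1.02466959e-01 -7.33486015e-04]
```

To row units: 0.04 m is 0.64, -0.003 m is -0.048.

```bash
echo '[[0, 0, 0, 0.024, -0.048, 0.48, 0.06], [0, 0, 0, 0, 0, 0.64, 0.06], [0, 0, 0, 0, 0, 0.64, 0.06], [0, 0, 0, 0, 0, 0.48, 0.06], [0, 0, 0, 0, 0, 0.3616, 0.06], [0, 0, 0, 0, 0, 0, 0.06], [0, 0, 0, 0, 0, 0, 0.06]]' > rows.txt && python3 -m crank rows.txt
echo '[[0, 0, 0, 0, 0, 0, 0.02], [0, 0, 0, 0, 0, 0, 0.02], [0, 0, 0, 0, 0, 0, 0.02], [0, 0, 0, 0, 0, 0, 0.02], [0, 0, 0, 0, 0, 0, 0.02]]' > rows.txt && python3 -m crank rows.txt
```

```text
time: 3.75
position: [0.5703, -0.1839, 0.0961]
tcp_rot: [3.137, 0.161, 0.002]
force: [0.4, -0.4, 0.2]
gripper_width: 0.0601
grasp_force: 0.0
time: 4.38
position: [0.5702, -0.1832, 0.0954]
tcp_rot: [3.137, 0.163, 0.001]
force: [0.3, 0.5, 3.1]
gripper_width: 0.0263
grasp_force: 30.0
```

To row units: -0.025 m is -0.4, -0.02 m is -0.32.

```bash
echo '[[0, 0, 0, 0, 0, -0.16, 0.02], [0, 0, 0, 0, 0, -0.32, 0.02], [0, 0, 0, 0, 0, -0.4, 0.02], [0, 0, 0, 0, 0, -0.4, 0.02], [0, 0, 0, 0, 0, -0.24, 0.02], [0, 0, 0, 0, 0, 0, 0.02], [0, 0, 0, 0, 0, 0, 0.02], [0, 0, 0, 0, 0, 0, 0.02], [0, 0, 0, 0, 0, 0, 0.02]]' > rows.txt && python3 -m crank rows.txt
python3 - <<'E'
from h import *
s=bot.sense();w=bot.grab_frame('wrist');save(w,'w3.png')
M=R.from_rotvec(s['tcp_rot']).as_matrix();print(s['position'],M.round(4).tolist(),s['force'],s['ft_torque'],s['gripper_width'])
m=np.array([.5066,.0312,.135]);print(M.T@(m-s['position']))
E
```

```text
time: 5.5
position: [0.5697, -0.1829, 0.1894]
tcp_rot: [-3.137, -0.163, 0.002]
force: [0.1, 0.1, -1.9]
gripper_width: 0.0258
grasp_force: 30.0
[ 0.56969233 -0.18288019  0.18939938] [[0.9946, 0.1037, -0.0012], [0.1037, -0.9946, 0.0004], [-0.0012, -0.0005, -1.0]] [ 0.05318529  0.09939785 -1.92727863] [ 0.01234203  0.01996641 -0.02525081] 0.02582367462220594
[-0.04049941 -0.21944053  0.05455194]
```

View pics/w3.png

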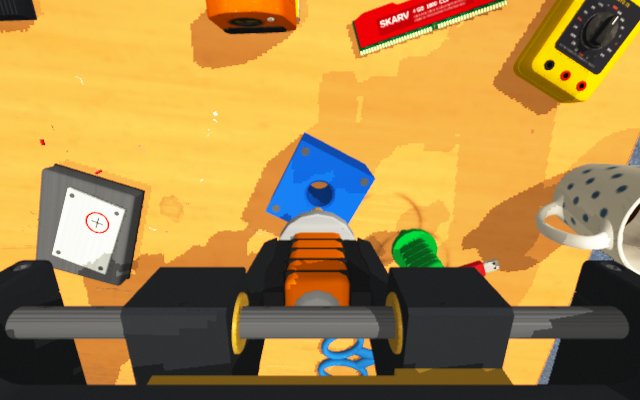

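To row units: -0.0455 m is -0.728, -0.041 m is -0.656.

```bash
echo '[[0, 0, 0, -0.064, -0.352, 0, 0.02], [0, 0, 0, -0.136, -0.728, 0, 0.02], [0, 0, 0, -0.136, -0.728, 0, 0.02], [0, 0, 0, -0.136, -0.728, 0, 0.02], [0, 0, 0, -0.12, -0.656, 0, 0.02], [0, 0, 0, -0.056, -0.32, 0, 0.02], [0, 0, 0, 0, 0, 0.4, 0.02], [0, 0, 0, 0, 0, 0.24, 0.02], [0, 0, 0, 0, 0, 0, 0.02], [0, 0, 0, 0, 0, 0, 0.02], [0, 0, 0, 0, 0, 0, 0.02]]' > rows.txt && python3 -m crank rows.txt
python3 - <<'E'
from h import *
s=bot.sense();w=bot.grab_frame('wrist');save(w,'w4.png')
M=R.from_rotvec(s['tcp_rot']).as_matrix();print(s['position'],M.round(4).tolist(),s['force'],s['ft_torque'],s['time'])
print(proj(w,[.5066,.0312,.026],s))
m=np.array([.5066,.0312,.135]);print(M.T@(m-s['position']))
t=bot.grab_frame('top');save(t,'t4.png')
E
```

```text
time: 6.92
position: [0.5075, 0.031, 0.1507]
tcp_rot: [-3.137, -0.162, -0.002]
force: [0.1, -0.9, -1.7]
gripper_width: 0.0257
grasp_force: 30.0
[0.50750622 0.03101987 0.1507387 ] [[0.9947, 0.1031, 0.0012], [0.1031, -0.9947, 0.0001], [0.0012, 0.0, -1.0]] [ 0.12630694 -0.90439358 -1.7120955 ] [-0.02265688  0.01844684 -0.03433966] 6.925
[317.82897295 195.83139092]
[-0.00090112 -0.00027273  0.01573766]
```

View pics/w4.png

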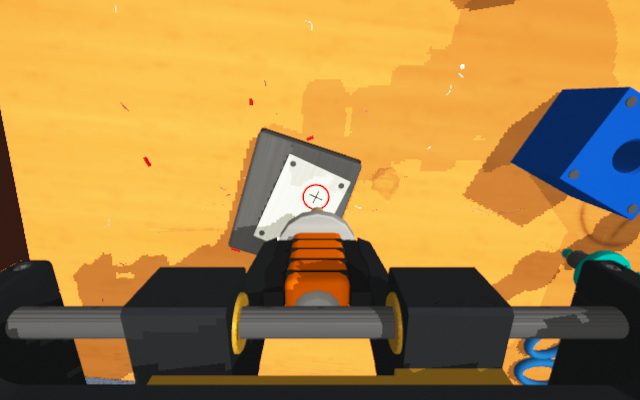

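The cross is at (316,197), in line with the punch's collar centred near u=317. I'll go down and feel for contact; first touch should come at TCP z 0.097–0.115.

To row units: 0.012 m is 0.192, 0.008 m is 0.128.

```bash
echo '[[0, 0, 0, 0, 0, 0.192, 0.02], [0, 0, 0, 0, 0, 0.192, 0.02], [0, 0, 0, 0, 0, 0.128, 0.02], [0, 0, 0, 0, 0, 0, 0.02], [0, 0, 0, 0, 0, 0, 0.02], [0, 0, 0, 0, 0, 0, 0.02]]' > rows.txt && python3 -m crank rows.txt
```

```text
time: 7.78
position: [0.5073, 0.0312, 0.1184]
tcp_rot: [-3.137, -0.163, -0.001]
force: [-0.4, -0.3, -1.7]
gripper_width: 0.0259
grasp_force: 30.0
```

To row units: 0.001 m is 0.016.

```bash
echo '[[0, 0, 0, 0, 0, 0.016, 0.02], [0, 0, 0, 0, 0, 0.016, 0.02], [0, 0, 0, 0, 0, 0, 0.02], [0, 0, 0, 0, 0, 0, 0.02]]' > rows.txt && python3 -m crank rows.txt
```

```text
time: 8.28
position: [0.507, 0.0311, 0.1161]
tcp_rot: [3.137, 0.163, -0.0]
force: [0.3, -0.5, -2.7]
gripper_width: 0.0257
grasp_force: 30.0
```

To row units: 0.001 m is 0.016.

```bash
echo '[[0, 0, 0, 0, 0, 0.016, 0.02], [0, 0, 0, 0, 0, 0.016, 0.02], [0, 0, 0, 0, 0, 0, 0.02], [0, 0, 0, 0, 0, 0, 0.02]]' > rows.txt && python3 -m crank rows.txt
```

```text
time: 8.78
position: [0.507, 0.0311, 0.1141]
tcp_rot: [3.137, 0.163, -0.0]
force: [0.2, -0.1, -2.3]
gripper_width: 0.0258
grasp_force: 30.0
```

To row units: 0.001 m is 0.016.

```bash
echo '[[0, 0, 0, 0, 0, 0.016, 0.02], [0, 0, 0, 0, 0, 0.016, 0.02], [0, 0, 0, 0, 0, 0, 0.02], [0, 0, 0, 0, 0, 0, 0.02]]' > rows.txt && python3 -m crank rows.txt
```

```text
time: 9.28
position: [0.5073, 0.0312, 0.1125]
tcp_rot: [3.137, 0.163, 0.001]
force: [-1.5, 0.2, 4.3]
gripper_width: 0.026
grasp_force: 30.0
```

```bash
echo '[[0, 0, 0, 0, 0, 0, 0.02], [0, 0, 0, 0, 0, 0, 0.02]]' > rows.txt && python3 -m crank rows.txt; python3 - <<'E'
from h import *
for i in range(4):
  s=bot.sense();print(s['position'],s['force'],s['ft_torque']);w=bot.grab_frame('wrist')
E
```

```text
time: 9.52
position: [0.5073, 0.0312, 0.1124]
tcp_rot: [3.137, 0.163, 0.001]
force: [-1.7, -0.9, 6.0]
gripper_width: 0.026
grasp_force: 30.0
[0.50726814 0.03115765 0.11243382] [-1.68642933 -0.87623568  5.95221719] [-0.0203003   0.36667863 -0.00936454]
[0.5072763  0.03114935 0.11243552] [-0.70088935 -0.88112125  6.41927946] [-0.03964706  0.32424675  0.02849479]
[0.50725854 0.03116237 0.11240713] [-1.12719525  0.30754732  4.68458271] [-0.04952214  0.35614381  0.00497926]
[0.50725366 0.03115803 0.11240047] [-0.76028287  0.17464617  5.26955393] [-0.04479747  0.42408044  0.01316709]
```

To row units: 0.0008 m is 0.0128, 0.0007 m is 0.0112.

```bash
echo '[[0, 0, 0, -0.0016, 0, 0.0128, 0.02], [0, 0, 0, -0.0016, 0, 0.0112, 0.02], [0, 0, 0, 0, 0, 0, 0.02], [0, 0, 0, 0, 0, 0, 0.02]]' > rows.txt && python3 -m crank rows.txt; python3 -c "
from h import *
s=bot.sense();print(s['force'],s['ft_torque'])
bot.grab_frame('wrist');s=bot.sense();print(s['force'],s['ft_torque'],s['position'])"
```

```text
time: 10.22
position: [0.5074, 0.0312, 0.1114]
tcp_rot: [3.137, 0.163, 0.002]
force: [-2.0, -0.8, 9.4]
gripper_width: 0.0261
grasp_force: 30.0
[-1.97976475 -0.75828385  9.43892109] [-0.14829513  0.59085876 -0.00321219]
[-2.64566508  0.26680666 10.2384869 ] [-0.02117149  0.54983862  0.03818689] [0.50742856 0.03118549 0.11139668]
```

To row units: 0.0005 m is 0.008, -0.0002 m is -0.0032.

```bash
echo '[[0, 0, 0, -0.0032, 0, 0.008, 0.02], [0, 0, 0, 0, 0, 0, 0.02], [0, 0, 0, 0, 0, 0, 0.02], [0, 0, 0, 0, 0, 0, 0.02]]' > rows.txt && python3 -m crank rows.txt; echo '[[0, 0, 0, 0, 0, 0, 0.02], [0, 0, 0, 0, 0, 0, 0.02], [0, 0, 0, 0, 0, 0, 0.02], [0, 0, 0, 0, 0, 0, 0.02], [0, 0, 0, 0, 0, 0, 0.02]]' > rows.txt && python3 -m crank rows.txt
```

```text
time: 10.78
position: [0.5074, 0.0312, 0.1111]
tcp_rot: [3.137, 0.163, 0.002]
force: [-1.9, 0.2, 11.3]
gripper_width: 0.0255
grasp_force: 30.0
time: 11.4
position: [0.5074, 0.0312, 0.1111]
tcp_rot: [3.137, 0.163, 0.002]
force: [-0.7, -0.8, 11.6]
gripper_width: 0.0258
grasp_force: 30.0
```

To row units: -0.025 m is -0.4, -0.02 m is -0.32.

```bash
echo '[[0, 0, 0, 0, 0, 0, 0.02], [0, 0, 0, 0, 0, -0.032, 0.02], [0, 0, 0, 0, 0, -0.064, 0.02], [0, 0, 0, 0, 0, -0.192, 0.02], [0, 0, 0, 0, 0, -0.32, 0.02], [0, 0, 0, 0, 0, -0.4, 0.02], [0, 0, 0, 0, 0, -0.256, 0.02], [0, 0, 0, 0, 0, 0, 0.02], [0, 0, 0, 0, 0, 0, 0.02], [0, 0, 0, 0, 0, 0, 0.02]]' > rows.txt && python3 -m crank rows.txt
python3 - <<'E'
from h import *
s=bot.sense();w=bot.grab_frame('wrist');save(w,'w5.png')
M=R.from_rotvec(s['tcp_rot']).as_matrix();print(s['position'],M.round(4).tolist(),s['force'],s['ft_torque'],s['time'])
a=cv2.imread('pics/w3.png')[200:320,250:390];b=cv2.imread('pics/w5.png')[200:320,250:390]
cv2.imwrite('pics/c5.png',cv2.resize(np.hstack([a,b]),None,fx=2.8,fy=2.8,interpolation=0))
m=np.array([.5700,-.1832,s['position'][2]]);print(M.T@(m-s['position']))
old=cv2.imread('pics/w4.png');l=cv2.minMaxLoc(cv2.matchTemplate(b[:]*0+b if 0 else cv2.imread('pics/w5.png'),old[150:200,285:350],5));print(l)
t=bot.grab_frame('top');save(t,'t5.png')
d=bot.search_frame('plate',t);print(d[0]['position'])
E
```

```text
time: 12.65
position: [0.506, 0.031, 0.1882]
tcp_rot: [3.137, 0.163, -0.003]
force: [0.2, -0.2, -2.6]
gripper_width: 0.0257
grasp_force: 30.0
[0.50598381 0.03101841 0.18820136] [[0.9946, 0.1037, -0.0018], [0.1037, -0.9946, -0.0002], [-0.0018, -0.0, -1.0]] [ 0.21943599 -0.16769838 -2.56408595] [ 0.06118914  0.01961874 -0.00121587] 12.65
[ 4.14468038e-02  2.19703790e-01 -7.84144538e-05]
(-0.6941468715667725, 0.7921937108039856, (23, 322), (284, 139))
[0.4665, 0.0326, 0.0234]
```

View pics/c5.png

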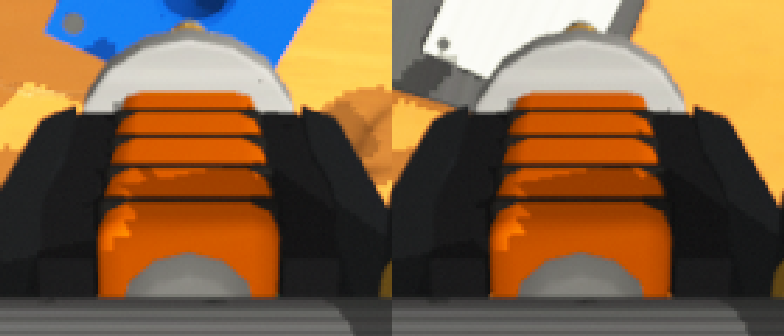

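The punch has not shifted in the jaws: the two crops match. Next I return above the stand.

To row units: 0.0455 m is 0.728, 0.041 m is 0.656.

```bash
echo '[[0, 0, 0, 0.064, 0.352, 0, 0.02], [0, 0, 0, 0.136, 0.728, 0, 0.02], [0, 0, 0, 0.136, 0.728, 0, 0.02], [0, 0, 0, 0.136, 0.728, 0, 0.02], [0, 0, 0, 0.128, 0.656, 0, 0.02], [0, 0, 0, 0.056, 0.32, 0, 0.02], [0, 0, 0, 0, 0, 0, 0.02], [0, 0, 0, 0, 0, 0, 0.02], [0, 0, 0, 0, 0, 0, 0.02], [0, 0, 0, 0, 0, 0, 0.02]]' > rows.txt && python3 -m crank rows.txt
python3 - <<'E'
from h import *
bot.grab_frame('wrist')
s=bot.sense();w=bot.grab_frame('wrist');save(w,'w6.png')
M=R.from_rotvec(s['tcp_rot']).as_matrix();print(s['position'],M.round(4).tolist(),s['force'])
m=np.array([.5700,-.1832,s['position'][2]]);print(M.T@(m-s['position']))
a=cv2.imread('pics/w3.png');b=cv2.imread('pics/w6.png')
for (x,y,X,Y) in [(262,130,380,205)]:
  l=cv2.minMaxLoc(cv2.matchTemplate(b,a[y:Y,x:X],5));print('shift px',l[1],l[3][0]-x,l[3][1]-y)
# plate top check
l=cv2.minMaxLoc(cv2.matchTemplate(b,a[165:285,30:150],5));print('plate shift px',l[1],l[3][0]-30,l[3][1]-165)
E
```

```text
time: 14.05
position: [0.5702, -0.1818, 0.1892]
tcp_rot: [-3.137, -0.165, -0.0]
force: [-0.5, -0.1, -1.8]
gripper_width: 0.0254
grasp_force: 30.0
[ 0.57013749 -0.18213726  0.18919089] [[0.9945, 0.1048, -0.0001], [0.1048, -0.9945, 0.0002], [-0.0, -0.0002, -1.0]] [-0.28348451  0.69565325 -2.367011  ]
[-2.48075349e-04  1.04248740e-03 -1.93304913e-07]
shift px 0.9968706369400024 1 1
plate shift px 0.9829527735710144 0 1
```

To row units: 0.012 m is 0.192, 0.001 m is 0.016.

```bash
echo '[[0, 0, 0, -0.0032, 0.016, 0.16, 0.02], [0, 0, 0, 0, 0, 0.192, 0.02], [0, 0, 0, 0, 0, 0.16, 0.02], [0, 0, 0, 0, 0, 0, 0.02], [0, 0, 0, 0, 0, 0, 0.02], [0, 0, 0, 0, 0, 0, 0.02]]' > rows.txt && python3 -m crank rows.txt
python3 - <<'E'
from h import *
s=bot.sense();w=bot.grab_frame('wrist');save(w,'w7.png');print(s['position'],s['force'])
cv2.imwrite('pics/c7.png',cv2.resize(w['color'][130:320,220:420,::-1],None,fx=3,fy=3,interpolation=0))
E
```

```text
time: 14.9
position: [0.5704, -0.1841, 0.1575]
tcp_rot: [3.137, 0.163, 0.001]
force: [-0.2, -0.2, -1.9]
gripper_width: 0.0255
grasp_force: 30.0
[ 0.57037921 -0.18406706  0.15751256] [-0.16637284 -0.21617307 -1.90908282]
```

View pics/c7.png

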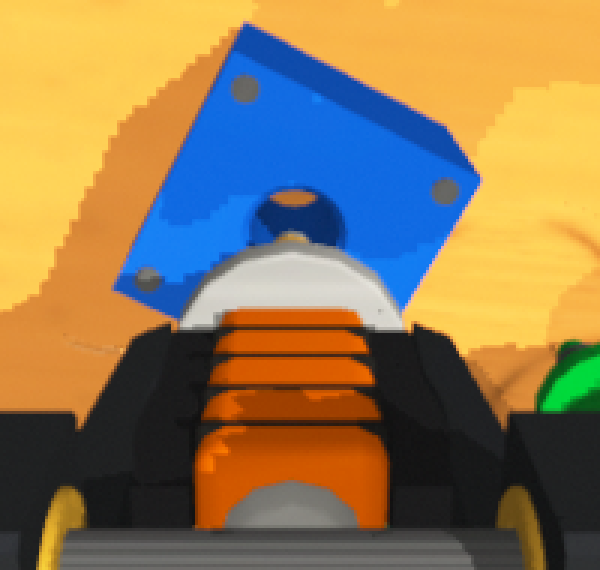

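The punch tip at crop (293,237) is over the hole (297,230), about 1 mm to the left of centre. I nudge it right and lower gently.

To row units: 0.008 m is 0.128, 0.0006 m is 0.0096.

```bash
echo '[[0, 0, 0, -0.0048, 0.0096, 0.08, 0.02], [0, 0, 0, 0, 0, 0.128, 0.02], [0, 0, 0, 0, 0, 0.128, 0.02], [0, 0, 0, 0, 0, 0.112, 0.02], [0, 0, 0, 0, 0, 0.064, 0.02], [0, 0, 0, 0, 0, 0, 0.02], [0, 0, 0, 0, 0, 0, 0.02]]' > rows.txt && python3 -m crank rows.txt; python3 -c "
from h import *
s=bot.sense();print(s['position'],s['force'],s['ft_torque'])"
```

```text
time: 15.82
position: [0.57, -0.1847, 0.1253]
tcp_rot: [3.137, 0.163, 0.001]
force: [-0.4, 0.2, -1.9]
gripper_width: 0.0259
grasp_force: 30.0
[ 0.5700064  -0.18470055  0.12533008] [-0.36310924  0.20270633 -1.94346859] [0.05762559 0.01259315 0.00722599]
```

To row units: 0.003 m is 0.048, 0.002 m is 0.032.

```bash
echo '[[0, 0, 0, 0, 0, 0.048, 0.02], [0, 0, 0, 0, 0, 0.048, 0.02], [0, 0, 0, 0, 0, 0.032, 0.02], [0, 0, 0, 0, 0, 0, 0.02]]' > rows.txt && python3 -m crank rows.txt; echo '[[0, 0, 0, 0, 0, 0.064, 0.02], [0, 0, 0, 0, 0, 0.08, 0.02], [0, 0, 0, 0, 0, 0.08, 0.02], [0, 0, 0, 0, 0, 0.048, 0.02], [0, 0, 0, 0, 0, 0, 0.02], [0, 0, 0, 0, 0, 0, 0.02]]' > rows.txt && python3 -m crank rows.txt
```

```text
time: 16.32
position: [0.5696, -0.1846, 0.1168]
tcp_rot: [-3.137, -0.163, 0.001]
force: [-0.1, 0.2, -2.0]
gripper_width: 0.0261
grasp_force: 30.0
time: 17.08
position: [0.5699, -0.1847, 0.1002]
tcp_rot: [3.137, 0.163, 0.0]
force: [0.2, -0.5, -2.4]
gripper_width: 0.0256
grasp_force: 30.0
```

Free of contact so far. Seating is expected at about 0.0954, so I step down gently.

To row units: 0.0015 m is 0.024, 0.0008 m is 0.0128.

```bash
echo '[[0, 0, 0, 0, 0, 0.024, 0.02], [0, 0, 0, 0, 0, 0.024, 0.02], [0, 0, 0, 0, 0, 0.0128, 0.02], [0, 0, 0, 0, 0, 0, 0.02], [0, 0, 0, 0, 0, 0, 0.02]]' > rows.txt && python3 -m crank rows.txt
```

```text
time: 17.7
position: [0.5699, -0.1846, 0.0963]
tcp_rot: [3.137, 0.163, 0.0]
force: [-0.5, 0.1, -2.3]
gripper_width: 0.0255
grasp_force: 30.0
```

To row units: 0.0006 m is 0.0096.

```bash
echo '[[0, 0, 0, 0, 0, 0.0096, 0.02], [0, 0, 0, 0, 0, 0, 0.02], [0, 0, 0, 0, 0, 0, 0.02]]' > rows.txt && python3 -m crank rows.txt
```

```text
time: 18.08
position: [0.5698, -0.1846, 0.0957]
tcp_rot: [-3.137, -0.163, 0.0]
force: [-0.2, -0.5, -1.9]
gripper_width: 0.0255
grasp_force: 30.0
```

To row units: 0.0005 m is 0.008.

```bash
echo '[[0, 0, 0, 0, 0, 0.008, 0.02], [0, 0, 0, 0, 0, 0, 0.02], [0, 0, 0, 0, 0, 0, 0.02]]' > rows.txt && python3 -m crank rows.txt
```

```text
time: 18.45
position: [0.5699, -0.1846, 0.0954]
tcp_rot: [3.137, 0.163, 0.0]
force: [-0.6, 0.9, 0.6]
gripper_width: 0.0258
grasp_force: 30.0
```

Contact comes at z 0.0954, the same as when I picked it up, so it is seated. I release and back off straight up.

To row units: 0.0003 m is 0.0048.

```bash
echo '[[0, 0, 0, 0, 0, 0.0048, 0.02], [0, 0, 0, 0, 0, 0, 0.02], [0, 0, 0, 0, 0, 0, 0.03], [0, 0, 0, 0, 0, 0, 0.04], [0, 0, 0, 0, 0, 0, 0.06], [0, 0, 0, 0, 0, 0, 0.06], [0, 0, 0, 0, 0, 0, 0.06]]' > rows.txt && python3 -m crank rows.txt; echo '[[0, 0, 0, 0, 0, -0.16, 0.06], [0, 0, 0, 0, 0, -0.48, 0.06], [0, 0, 0, 0, 0, -0.64, 0.06], [0, 0, 0, 0, 0, -0.64, 0.06], [0, 0, 0, 0, 0, -0.6816, 0.06], [0, 0, 0, 0, 0, 0, 0.06], [0, 0, 0, 0, 0, 0, 0.06], [0, 0, 0, 0, 0, 0, 0.06]]' > rows.txt && python3 -m crank rows.txt
python3 - <<'E'
from h import *
bot.grab_frame('wrist');s=bot.sense();w=bot.grab_frame('wrist');save(w,'w8.png');print(s['position'],s['force'],s['time'])
a=cv2.imread('pics/w2.png')[115:225,260:370];b=w['color'][115:225,260:370,::-1]
cv2.imwrite('pics/c8.png',cv2.resize(np.hstack([a,b]),None,fx=3.6,fy=3.6,interpolation=0))
E
```

```text
time: 19.32
position: [0.5698, -0.1846, 0.0949]
tcp_rot: [-3.137, -0.163, 0.0]
force: [0.8, -0.7, 0.6]
gripper_width: 0.06
grasp_force: 0.0
time: 20.32
position: [0.569, -0.1844, 0.2563]
tcp_rot: [-3.137, -0.163, 0.004]
force: [-0.0, -0.4, -0.6]
gripper_width: 0.0602
grasp_force: 0.0
[ 0.56909928 -0.18441304  0.25627382] [0.13060512 0.02580151 0.30657916] 20.375
```

View pics/c8.png

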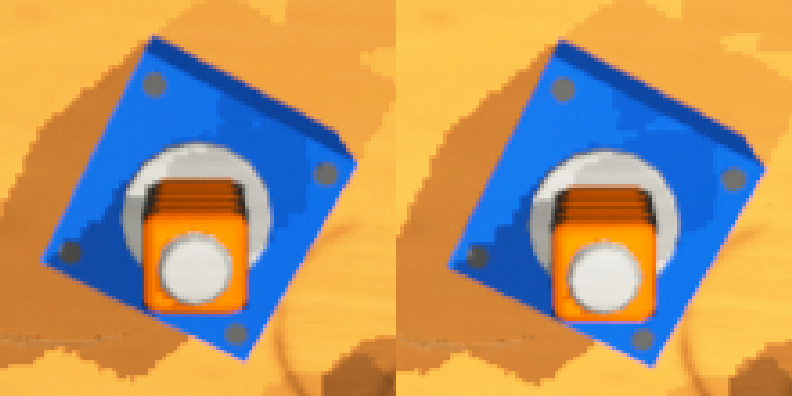

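The punch stands upright and fully seated, as it did at the start (left before, right after), and the robot is clear of it.

```bash
python3 -c "
from cell import bot
print(bot.sign_off())"
```

```text
the job is handed in; nothing more can be done
None
```

I pressed the punch inside the red ring at about 13.5 N for about 1 s, lifted it straight off, set it back upright and fully down in its stand, and handed the job in at about 20.4 s; the plate showed no visible shift.

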